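Gauge two feed bushes and snap the one that fits onto the mould carrier

ROBOT

A 6-joint arm with a two-finger parallel gripper is mounted at the origin on a cart in front of the work surface, level with it; the furniture and walls round the work are solid. World frame = base frame: x ahead of the robot, y to its left, z up, the work surface at z = 0. Lengths are in m, angles in rad, forces in N, time in s.
With the tool pointing down it reaches from about 0.325 to 0.775 m from the base axis. Payload 5.5 kg.
Tool frame: the origin (TCP) lies between the finger pads, 19 mm behind the fingertips; this is the grasp point; z points along the fingers, y is the line along which they close (so a half turn about z gives the same grasp; the last joint's range is limited). The gripper opens to 88 mm and grips with 3 to 60 N. Pads are 20 mm wide; open, the fingers measure 115 mm over their backs; the gripper's body (75 mm by 178 mm) begins 61 mm behind the grasp point.
Start: joints at [-1.313, 0.091, 1.231, -0, 1.82, -0.057], TCP at [0.186, -0.571, 0.241] pointing down, gripper open.
Joint ranges: [-2.87, 2.87], [-0.86, 2.18], [0.17, 2.46], [-1.51, 4.65], [0.06, 2.69], [-2.65, 2.65]. Speed limits (rad/s): [2.57, 2.57, 3.01, 3.14, 3.14, 3.14].

INTERFACE

Orientations are given as a unit quaternion [w, x, y, z].
In Python, from bench import * gives the robot as it stands. Calls block until the motion is done:
- move_to(position, orientation): joint-space move of the TCP to a pose.
- move_l(position, speed=0.15, orientation=None): straight line of the TCP; orientation=None keeps the orientation; speed is the mean speed in m/s.
- movej(angles): joint-space move.
- gripper_open() and close(): open the fingers fully, or close them until they stop; the grip force is fixed at half the most.
- hold(seconds).
- inverse_kinematics(position, orientation): joint angles nearest the present ones, or None.
- state(): the state.
- get_image(name): name is "scene" or "top" or "wrist"; returns a dict with "frame" (420x560x3 uint8, blue, green, red), "depth" (420x560 float32, m along the optical axis (not along the pixel's ray), 0 where there is no reading), "camera_matrix" (3x3 intrinsics, pixels), "k1" (the pictures are not rectified: a ray, as slopes to the right and down, at radius r is drawn at 1 + k1 r^2 times it, then the intrinsics apply), "view" (4x4, takes a point from world to camera coordinates). Camera axes: x right, y up, looking along -z (the intrinsics and any distortion apply to the point x, -y, -z); pixel columns grow to the right and rows downward; lengths in m; the calibration is good to about 2 mm. A picture is of the moment at which its call begins.
A pose or a line that the arm cannot do raises IKError and nothing moves.
- job_done(): hands the job in; it is judged then, once.
The state is a dict: "time": time; "joint_pos": joint angles; "dq": joint speeds; "joint_torque": joint torques, N m; "ee_pos": TCP position; "ee_rot": TCP orientation; "ft_force": force on the tool from outside, world axes, zero at the start; "moment": the same for the moment, N m; "finger_gap": finger opening in m; "finger_force": force on a finger pad.
Only numpy, scipy, OpenCV 4.12 (cv2) and the standard library are available. Lean on these libraries where they do the work, as an engineer would, in place of code of your own. Each camera call takes 0.05 s, during which the arm holds its last target. There are 200 camera calls.

TASK

Only one of the two brass feed bushes is bored wide enough for the injector's nozzle: find it by sliding it over the upright gauge pin, right down to the shoulder, and put the other one in the small black tray. Then press the bush that fits, flange down, onto the seat on top of the mould carrier until it snaps in under the two roller catches, and keep pressing firmly so that the springy seat under it stays pushed right down. Finish like that, still holding the bush and pressing it down; do not disturb the other things on the bench.

Things in the scene. Friction and masses are not known exactly. Their poses are not given: they have to be found in the camera images.
- bush_1: Brass feed bush, 50 mm tall, about 0.12 kg: 26 mm round body on a 40 mm foot flange (lowest 8.5 mm; its lowest 7 mm taper to 32 mm at the underside), bored right through. Both bushes look alike outside; one has a 16 mm bore, the other 9 mm; you must find out which. Their places change. Origin: centre of the underside, z up the bore. Grip the body with the TCP 36 mm or more above the underside.
- bush_2: The other brass feed bush, the same outside as bush_1, with the other bore. Origin: centre of the underside of the flange; z up the bore.
- gauge: Gauge, fixed: dark steel block 64 x 64 x 12 mm with an upright bright pin, 12 mm in diameter, top 61 mm above the bench, the last 12 mm tapering to 4 mm. Origin: centre of the block's underside. A 16 mm bore slides freely right down; a 9 mm bore stops on the taper, underside about 53 mm above the bench.
- gauge_shoulder (a point): Centre of the gauge's shoulder (a 22 mm disc round the foot of the pin), 15 mm above the bench: here the underside of a bush that fits comes to rest.
- tray: Small shallow black plastic tray, fixed, 100 x 100 mm outside, 16 mm high, walls and floor about 3 mm. Origin: centre of its underside; x and y along its sides.
- carrier: Mould carrier, fixed: aluminium frame (foot 80 x 104 mm) round an upright teal mould, snap head on top 106 mm above the bench. Origin: centre of the foot's underside; y runs from catch to catch. Guide horns at x = +21 and -21 mm (inner faces), tops 120 mm above the bench. A bush is pressed down between horns and catches; fingers that close along the carrier's x axis clear the catches.
- catch_left (a joint): Swing (rad) of the sprung roller catch on the carrier's +y side, 0 = in. Its 8 mm steel roller (axis along x) is at y = +21 mm, 125 mm above the bench; the arm with a red thumb tab stands outside it, up to 133 mm above the bench and out to y = 38 mm. About 0.1 rad out as the flange passes.
- catch_right (a joint): The same for the catch on the -y side. Pressed straight down, a bush meets the rollers with its underside 15 mm above seat_home; the push rises to about 12 N; about 7 mm above seat_home the rollers jump in over the flange and the push drops suddenly.
- seat_home (a point): Centre of the seat's top face when it is pushed right down, 109 mm above the bench: the underside of a bush is here when it is fully home. z is up.
- seat (a joint): Travel of the black springy seat under the bush, downward: 0 = up (its top 4 mm above seat_home), 0.004 m = right down on its stop. About 2.3 N starts it moving and 12 N takes it all the way. A bush that has snapped in but is not being pressed leaves it below 0.0015.
- mould_clamp_1: Tall white mould clamp, fixed, straight ahead of the robot, about 190 x 160 mm on plan and 470 mm tall (nearest side about 0.26 m ahead of the base axis, from 0.03 m left to 0.13 m right); behind it the blue wax injector, 600 mm tall, spans from 0.10 m left to 0.28 m right, from 0.44 m ahead. The work is left of both: swing the arm round drawn in, above 0.55 m. Leave alone.
- mould_green_b: Green rubber mould, 58 x 82 x 26 mm, loose; leave alone. Origin: centre of the underside.
- talc_bottle: White powder bottle with a blue cap, 60 mm in diameter, 144 mm tall, loose; leave alone. Origin: centre of the underside.
- wax_tub: White tub of turquoise wax flakes, 71 mm in diameter, 76 mm tall, loose; leave alone. Origin: centre of the underside.
- caliper: Calliper, 62 x 190 x 14 mm, lying loose near the front edge; leave alone. Origin: centre of the underside.

How it is judged:
By the outcome, as a careful person would: the job done as asked, in the order asked, and still so for the second after the job is handed in, while the arm keeps its last pose, push and grip.
It also fails if it takes over 72 s, if anything falls off the work surface, if the arm or the gripper's body presses on something with over 40 N, if the wrist force passes 120 N, or if a joint passes its speed limit or range.

## Working session

There is one attempt and no reset: what is moved stays moved. The work goes in short steps, each a Python script; the robot and the scene stay as the last script left them, time stands still between calls to the robot, and variables do not carry over. Pictures are saved under pics/ and viewed, at most 10 in all, crops included, and the job is handed in when it is done.

```bash
ls; mkdir -p pics; cat > h.py <<'E'
from bench import *
import numpy as np, cv2
def cast(im,uv,z):
    """pixels -> world points on plane z"""
    K=np.array(im["camera_matrix"]);V=np.array(im["view"]);k=im["k1"]
    uv=np.atleast_2d(np.float64(uv))
    s=cv2.undistortPoints(uv[:,None],K,np.array([k,0,0,0.]))[:,0]
    d=np.c_[s[:,0],-s[:,1],-np.ones(len(s))]@V[:3,:3]
    o=-V[:3,:3].T@V[:3,3]
    t=(z-o[2])/d[:,2]
    return o+d*t[:,None]
def cloud(im):
    h,w=im["depth"].shape
    uv=np.stack(np.meshgrid(np.arange(w),np.arange(h)),-1).reshape(-1,2).astype(float)
    K=np.array(im["camera_matrix"]);V=np.array(im["view"])
    s=cv2.undistortPoints(uv[:,None],K,np.array([im["k1"],0,0,0.]))[:,0]
    D=im["depth"].reshape(-1,1)
    c=np.c_[s[:,0],-s[:,1],-np.ones(len(s))]*D
    return ((c-V[:3,3])@V[:3,:3]).reshape(h,w,3)
E
python3 - <<'E'
from h import *
for n in("top","scene"):
    i=get_image(n); cv2.imwrite(f"pics/{n}0.png",i["frame"]); np.savez(f"{n}0.npz",**i)
    V=np.array(i["view"]); print(n,-V[:3,:3].T@V[:3,3],i["k1"],(i["depth"]>0).mean())
s=state(); print(s["time"],s["ee_rot"],s["ft_force"])
E
```

```text
pics
top [0.31866575 0.21545998 1.16744911] -0.010857848211465059 0.9773299319727892
scene [-0.11538283  0.59684127  0.58561506] 0.03804574891549163 0.9833078231292517
0.1 [-8.74521171e-04  9.87635748e-01  1.56763699e-01 -8.08431564e-05] [ 0.06947229 -0.58651331 -0.56372182]
```

View pics/top0.png

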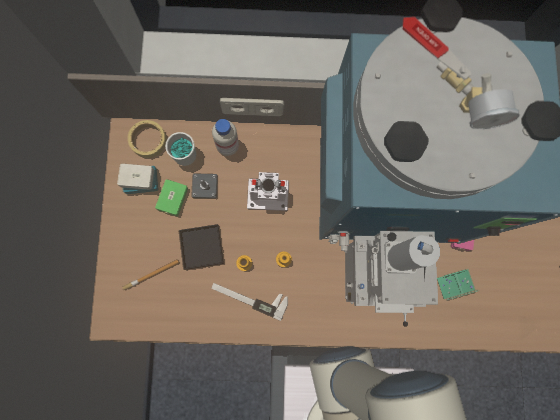

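View pics/scene0.png

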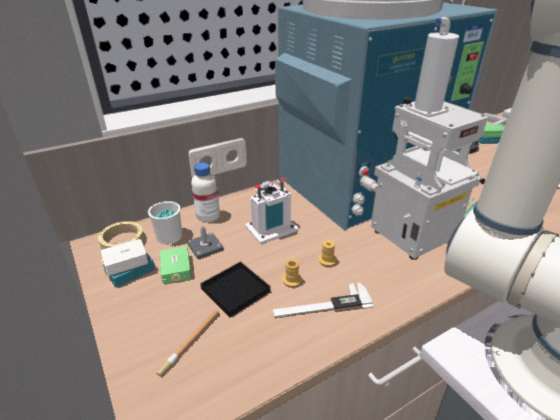

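The top view shows the bushes at (244,264) and (284,260), the tray at (201,247), the gauge at (204,185) and the carrier at (268,190). In the scene view the bushes are at (291,273) and (328,254). Next I take coarse positions.

```bash
python3 - <<'E'
from h import *
T=dict(np.load("top0.npz")); S=dict(np.load("scene0.npz"))
for nm,I in(("top",T),("scene",S)):
    P=cloud(I); hsv=cv2.cvtColor(I["frame"],cv2.COLOR_BGR2HSV)
    m=cv2.inRange(hsv,(17,150,60),(30,255,255))
    n,l,st,c=cv2.connectedComponentsWithStats(m)
    for k in range(1,n):
        if st[k,4]>60:
            p=P[l==k]; print(nm,"brass",c[k].round(),st[k,4],np.median(p,0).round(3),p[:,2].max().round(3), 'cast z=.05 ',cast(I,c[k],.045)[0].round(3))
    if nm=="top":
        for t,(a,b,w) in dict(tray=(201,247,26),gauge=(204,185,16),carrier=(268,190,26)).items():
            q=P[b-w:b+w,a-w:a+w].reshape(-1,3); 
            for lo,hi in((.006,.03),(.03,.09),(.09,.2)):
                s=q[(q[:,2]>lo)&(q[:,2]<hi)]
                if len(s)>4: r=cv2.minAreaRect(np.float32(s[:,:2])); print(t,lo,len(s),np.round(r[0],4),np.round(r[1],3),round(r[2],1),s[:,2].max().round(3))
q0=state()["joint_pos"]; R=state()["ee_rot"]
print(inverse_kinematics([0.1,-0.33,0.6],R), inverse_kinematics([0.1,0.33,0.6],[0,1,0,0]), inverse_kinematics([0.3,0.25,0.4],[0,1,0,0]),inverse_kinematics([0.3,0.25,0.4],[0,.7071,.7071,0]))
E
```

```text
top brass [283. 258.] 144 [0.409 0.173 0.047] 1.167 cast z=.05  [0.408 0.172 0.045]
top brass [243. 262.] 118 [0.398 0.27  0.029] 0.055 cast z=.05  [0.396 0.268 0.045]
tray 0.006 379 [0.43   0.3862] [0.105 0.119] 10.8 0.021
gauge 0.006 573 [0.596  0.3791] [0.07  0.065] 2.8 0.025
gauge 0.03 28 [0.5916 0.3778] [0.011 0.009] 89.1 0.064
carrier 0.006 481 [0.5823 0.2183] [0.11  0.112] 3.2 0.029
carrier 0.03 82 [0.5529 0.2148] [0.088 0.015] 88.8 0.089
carrier 0.09 782 [0.5759 0.2143] [0.087 0.065] 87.7 0.136
scene brass [450. 201.] 113 [ 0.307 -0.058  0.134] 0.141 cast z=.05  [ 0.39  -0.187  0.045]
[-1.37523335e+00 -1.43313747e-01  7.47284017e-01 -1.67456196e-04
  2.53937631e+00 -1.19401020e-01] None [ 6.07562824e-01 -3.60261452e-01  1.35154779e+00 -4.44089210e-16
  2.15030631e+00  2.17835915e+00] [ 6.07562824e-01 -3.60261452e-01  1.35154779e+00 -4.44089210e-16
  2.15030631e+00  6.07562824e-01]
```

```bash
python3 - <<'E'
from h import *
P=cloud(dict(np.load("top0.npz"))); q=P[(P[...,2]>.15)&(P[...,2]<.75)&(P[...,0]>.42)&(P[...,0]<.8)]
print("injector left edge y",np.percentile(q[:,1],[99,99.9]), "talc",np.median(P[128:133,220:228].reshape(-1,3),0))
R=state()["ee_rot"]
a=inverse_kinematics([0.1,-0.33,0.66],R); print(a)
if a is not None:
    a=np.array(a); a[5]=1.5; movej(a)
    a[0]=.7; movej(a)
    move_to([.36,.24,.34],[0,.7071068,.7071068,0])
    s=state(); print(s["time"],s["ee_pos"],s["joint_pos"],s["ft_force"])
    i=get_image("wrist"); cv2.imwrite("pics/w1.png",i["frame"]); np.savez("w1.npz",**i)
    V=np.array(i["view"]); print(-V[:3,:3].T@V[:3,3],V[:3,:3].round(2))
E
```

```text
injector left edge y [0.6604046  0.66123919] talc [0.69497091 0.32040308 0.14438551]
None
```

```bash
python3 - <<'E'
from h import *
R=state()["ee_rot"]
a=None
for r,z in((.345,.63),(.365,.63),(.365,.65),(.345,.6)):
    a=inverse_kinematics([r*.29,-r*.957,z],R); print(r,z,a is not None)
    if a is not None: break
a=np.array(a); a[5]=1.5; movej(a)
a[0]=.7; movej(a)
move_to([.36,.24,.34],[0,.7071068,.7071068,0])
s=state(); print(s["time"],s["ee_pos"],s["joint_pos"],s["ft_force"])
i=get_image("wrist"); cv2.imwrite("pics/w1.png",i["frame"]); np.savez("w1.npz",**i)
V=np.array(i["view"]); print(-V[:3,:3].T@V[:3,3],V[:3,:3].round(2))
E
```

```text
0.345 0.63 True
5.1583 [0.36018958 0.23991823 0.34136454] [ 5.08890951e-01 -3.08310722e-01  1.42157294e+00  9.92512651e-05
  2.02638167e+00  5.10271976e-01] [-0.33070474 -0.5323598   1.126679  ]
[0.36004384 0.31463803 0.48407578] [[ 1.   -0.    0.  ]
 [ 0.    0.96 -0.27]
 [-0.    0.27  0.96]]
```

View pics/w1.png

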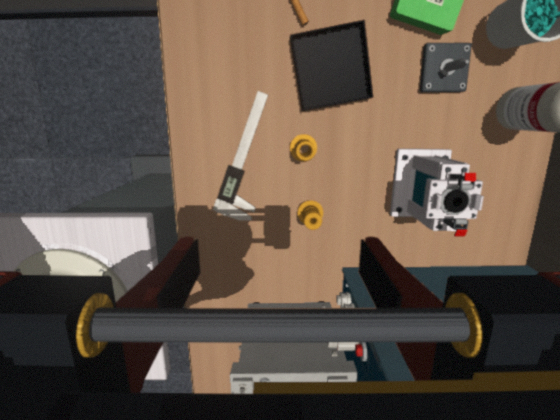

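The bushes sit at about (304,149) and (313,213), and the upper one's bore looks wider. The tray is at (332,65), the gauge pin at (448,68) and the carrier head at (455,200). I take two closer wrist views for precise measurement.

```bash
cat > meas.py <<'E'
from h import *
import sys
def circ(p):
    h=cv2.convexHull(np.float32(p))[:,0]
    A=np.c_[2*h,np.ones(len(h))]; s=np.linalg.lstsq(A,(h**2).sum(1),rcond=None)[0]
    return s[:2],np.sqrt(s[2]+s[:2]@s[:2])
def report(I,nm):
    P=cloud(I); X,Y,Z=P[...,0],P[...,1],P[...,2]
    ok=I["depth"]>0
    def box(x,y,w,lo,hi): return ok&(abs(X-x)<w)&(abs(Y-y)<w)&(Z>lo)&(Z<hi)
    for t,x,y in(("A",.398,.27),("B",.409,.173)):
        m=box(x,y,.03,.044,.057)
        if m.sum()>15:
            v,u=np.nonzero(m); c,r=circ(P[m][:,:2]); h=cv2.convexHull(np.int32(np.c_[u,v])); M=np.zeros(m.shape,np.uint8); cv2.fillPoly(M,[h],1)
            hole=(M>0)&(~m); px=cv2.contourArea(h)
            print(nm,t,m.sum(),"c",c.round(4),"r",r.round(4),"z",np.median(Z[m]).round(4),"bore~",(2*r*np.sqrt(hole.sum()/px)).round(4))
    m=box(.596,.379,.045,.006,.02)
    if m.sum()>100: q=cv2.minAreaRect(np.float32(P[m][:,:2])); print(nm,"gauge",np.round(q[0],4),np.round(q[1],3),round(q[2],1),np.median(Z[m]).round(4))
    m=box(.596,.379,.03,.052,.07)
    if m.sum()>3: print(nm,"pin",m.sum(),np.median(P[m],0).round(4),Z[m].max().round(4))
    m=box(.576,.214,.07,.003,.02)
    if m.sum()>100: q=cv2.minAreaRect(np.float32(P[m][:,:2])); print(nm,"foot",np.round(q[0],4),np.round(q[1],3),round(q[2],1))
    m=box(.576,.214,.07,.097,.108)
    if m.sum()>100: q=cv2.minAreaRect(np.float32(P[m][:,:2])); print(nm,"head106",np.round(q[0],4),np.round(q[1],3),round(q[2],1),np.median(Z[m]).round(4))
    m=box(.576,.214,.05,.116,.123)
    if m.sum()>10:
        n,l,st,c=cv2.connectedComponentsWithStats(m.astype(np.uint8))
        for k in range(1,n):
            if st[k,4]>15: print(nm,"horn?",st[k,4],np.mean(P[l==k],0).round(4),np.ptp(P[l==k],axis=0).round(3))
    hsv=cv2.cvtColor(I["frame"],cv2.COLOR_BGR2HSV)
    red=(cv2.inRange(hsv,(0,150,80),(6,255,255))|cv2.inRange(hsv,(174,150,80),(180,255,255)))>0
    red&=box(.576,.214,.07,.1,.15)
    n,l,st,c=cv2.connectedComponentsWithStats(red.astype(np.uint8))
    for k in range(1,n):
        if st[k,4]>15: print(nm,"red",st[k,4],np.median(P[l==k],0).round(4),c[k].round(1))
    m=box(.43,.386,.08,.012,.022)
    if m.sum()>100: q=cv2.minAreaRect(np.float32(P[m][:,:2])); print(nm,"tray",np.round(q[0],4),np.round(q[1],3),round(q[2],1),np.median(Z[m]).round(4))
E
python3 - <<'E'
from meas import *
report(dict(np.load("w1.npz")),"w1")
for n,p in(("w2",[.55,.27,.33]),("w3",[.5,.20,.33])):
    move_to(p,[0,.7071068,.7071068,0]); hold(.2)
    i=get_image("wrist"); np.savez(n+".npz",**i); report(i,n); cv2.imwrite(f"pics/{n}.png",i["frame"])
print(state()["time"])
E
```

```text
w1 A 190 c [0.3951 0.2697] r 0.0126 z 0.0489 bore~ 0.0162
w1 B 240 c [0.4076 0.1705] r 0.0129 z 0.049 bore~ 0.0093
w1 gauge [0.5914 0.3855] [0.077 0.065] 89.7 0.011
w1 pin 57 [0.5902 0.3795 0.0559] 0.0616
w1 foot [0.5729 0.2154] [0.104 0.08 ] 88.0
w1 head106 [0.5741 0.2155] [0.085 0.064] 89.2 0.1048
w1 horn? 18 [0.5684 0.2447 0.121 ] [0.007 0.009 0.007]
w1 horn? 61 [0.5484 0.2165 0.1183] [0.005 0.018 0.004]
w1 horn? 71 [0.5982 0.2161 0.1182] [0.006 0.017 0.005]
w1 red 94 [0.5748 0.2485 0.1301] [469.9 176.6]
w1 red 80 [0.5743 0.1828 0.1308] [460.8 232.2]
w1 tray [0.4301 0.3951] [0.101 0.134] 10.3 0.0149
w2 A 215 c [0.3962 0.2698] r 0.0129 z 0.0488 bore~ 0.0157
w2 B 84 c [0.4089 0.1707] r 0.013 z 0.049 bore~ 0.0149
w2 gauge [0.591  0.3863] [0.064 0.076] 0.3 0.0113
w2 pin 48 [0.5908 0.3796 0.0567] 0.0618
w2 foot [0.5742 0.2168] [0.103 0.08 ] 89.5
w2 head106 [0.5741 0.2164] [0.085 0.064] 88.9 0.105
w2 horn? 67 [0.549  0.2167 0.1184] [0.005 0.018 0.004]
w2 horn? 68 [0.5986 0.2156 0.1183] [0.006 0.017 0.004]
w2 horn? 19 [0.5736 0.1879 0.1206] [0.011 0.001 0.005]
w2 red 98 [0.5747 0.2492 0.1307] [302.1 205.1]
w2 red 56 [0.5738 0.1833 0.1313] [300.4 259.9]
w2 tray [0.429  0.4005] [0.101 0.144] 10.7 0.015
w3 A 228 c [0.3961 0.2693] r 0.0127 z 0.0489 bore~ 0.0156
w3 B 254 c [0.4086 0.1708] r 0.0125 z 0.049 bore~ 0.0091
w3 gauge [0.5917 0.3798] [0.065 0.064] 0.6 0.0111
w3 pin 60 [0.591  0.3785 0.0561] 0.0617
w3 foot [0.5739 0.2158] [0.105 0.08 ] 89.2
w3 head106 [0.5741 0.2159] [0.085 0.064] 89.3 0.1051
w3 horn? 78 [0.5494 0.2165 0.1182] [0.006 0.017 0.004]
w3 horn? 84 [0.5987 0.2158 0.1184] [0.006 0.018 0.005]
w3 red 104 [0.575  0.2486 0.1305] [350.8 141.8]
w3 red 78 [0.5733 0.1827 0.1307] [346.  202.8]
w3 tray [0.4333 0.3778] [0.101 0.098] 10.7 0.015
6.9333
```

View pics/w2.png

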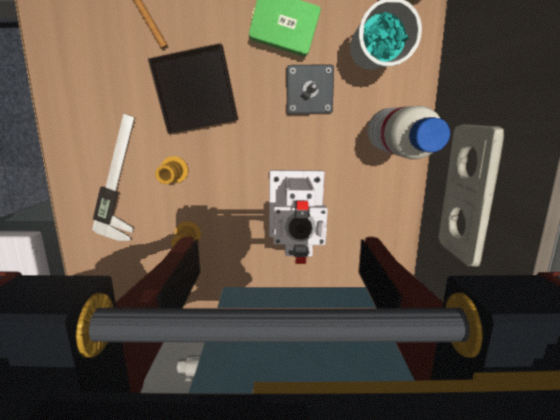

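A is the 16 mm bush at (.396,.270), B the 9 mm one at (.409,.171); the picture confirms a clear gauge at (310,90), carrier head at (300,228) and bottle at (410,132). I grasp A and gauge it.

```bash
cat >> h.py <<'E'
from scipy.spatial.transform import Rotation as Ro
def yaw(deg):
    """tool down, closing line at deg from world x"""
    q=(Ro.from_euler('z',deg,degrees=True)*Ro.from_matrix([[0,1,0],[1,0,0],[0,0,-1]])).as_quat()
    return [q[3],q[0],q[1],q[2]]
def fz(): return state()["ft_force"][2]
def down(xy,z0,z1,step,fmax,speed=.03):
    """stepwise descent, stops when the upward push grows past fmax"""
    f0=fz(); z=z0; log=[]
    while z>z1+1e-6:
        z=max(z1,z-step); move_l([*xy,z],speed); s=state(); log.append((round(z,4),round(s["ee_pos"][2],4),*(s["ft_force"]-[0,0,f0]).round(1)))
        if log[-1][4]>fmax: break
    return z,log
E
python3 - <<'E'
from h import *
A=[.396,.2696]; G=[.5912,.3795]
move_to([*A,.12],yaw(0)); move_l([*A,.038],.12); close(); s=state(); print(s["finger_gap"],s["finger_force"],s["ee_pos"])
move_l([*A,.14],.15); print(state()["ft_force"])
move_to([*G,.14],yaw(30)); move_l([*G,.105],.1); hold(.2)
z,l=down(G,.105,.052,.005,6); print(*l,sep="\n"); s=state(); print(s["time"],s["finger_gap"],s["ee_pos"])
E
```

```text
0.02493288899910111 30.000005940673873 [0.39600548 0.26960376 0.03797506]
[-0.41947175 -0.74334183 -1.55717305]
(0.1, np.float64(0.0995), np.float64(0.3), np.float64(0.2), np.float64(-0.8))
(0.095, np.float64(0.0945), np.float64(-0.6), np.float64(-0.8), np.float64(-0.0))
(0.09, np.float64(0.0895), np.float64(-1.1), np.float64(-0.3), np.float64(0.4))
(0.085, np.float64(0.0845), np.float64(-0.4), np.float64(0.4), np.float64(0.0))
(0.08, np.float64(0.0795), np.float64(0.9), np.float64(-0.5), np.float64(-0.6))
(0.075, np.float64(0.0745), np.float64(-0.1), np.float64(0.6), np.float64(0.3))
(0.07, np.float64(0.0695), np.float64(-0.5), np.float64(0.4), np.float64(-0.4))
(0.065, np.float64(0.0645), np.float64(0.1), np.float64(-0.1), np.float64(-0.2))
(0.06, np.float64(0.0595), np.float64(0.6), np.float64(0.0), np.float64(-0.7))
(0.055, np.float64(0.0545), np.float64(0.2), np.float64(-0.6), np.float64(-0.6))
(0.052, np.float64(0.053), np.float64(0.2), np.float64(-0.9), np.float64(2.9))
15.5667 0.02526408565993715 [0.59161188 0.37972463 0.0530293 ]
```

```bash
python3 - <<'E'
from h import *
B=[.4086,.1707]; G=[.5912,.3795]; T=[.432,.379]
gripper_open(); hold(.1); move_l([*G,.22],.2)
move_to([*B,.13],yaw(0)); move_l([*B,.038],.12); close(); s=state(); print(s["finger_gap"],s["ee_pos"])
move_l([*B,.11],.15); move_l([*T,.11],.2); move_l([*T,.055],.1); hold(.1)
z,l=down(T,.055,.040,.004,3); print(*l[-2:],sep="\n")
gripper_open(); hold(.1); move_l([*T,.22],.2); 
move_to([.55,.30,.25],yaw(0)); hold(.1)
from meas import circ
i=get_image("wrist"); cv2.imwrite("pics/w4.png",i["frame"]); np.savez("w4.npz",**i)
P=cloud(i); d=P-np.r_[G,.065]; m=(abs(d)<[.03,.03,.005]).all(2); print("A on pin",m.sum(),circ(P[m][:,:2]),np.median(P[m],0)[2],state()["time"])
E
```

```text
0.025146173511573878 [0.40860988 0.17068566 0.03797213]
(0.043, np.float64(0.0426), np.float64(-0.7), np.float64(-0.4), np.float64(-0.5))
(0.04, np.float64(0.0408), np.float64(0.1), np.float64(-0.1), np.float64(3.8))
A on pin 373 (array([0.59148781, 0.37947384]), np.float64(0.01264256343530536)) 0.06388521240654234 27.475
```

View pics/w4.png

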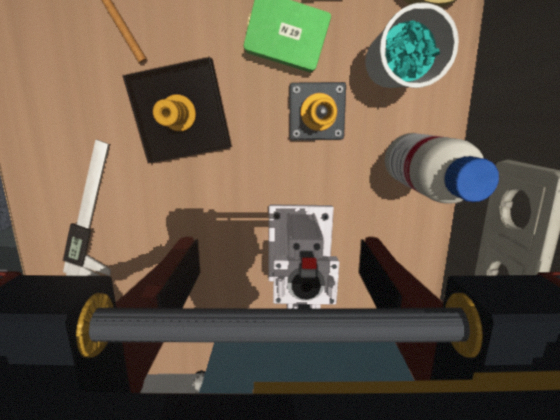

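B lies in the tray (174,112) and A stands on the pin (322,111), both upright. Now I regrasp A and press it onto the seat.

```bash
python3 - <<'E'
from h import *
G=[.5915,.3795]; C=[.574,.216]
move_to([*G,.16],yaw(30)); move_l([*G,.054],.12); close(); s=state(); print(s["finger_gap"],s["ee_pos"])
move_l([*G,.20],.15); move_to([*C,.20],yaw(-.9)); move_l([*C,.172],.1); hold(.3)
print(state()["time"],state()["ft_force"])
z,l=down(C,.172,.151,.0015,22,.02); print(*[tuple(map(float,a)) for a in l],sep="\n"); s=state(); print(s["time"],s["finger_gap"],s["ee_pos"],s["moment"])
E
```

```text
0.025331905847853404 [0.5915252  0.37946993 0.05398783]
32.625 [ 0.2429304  -0.57771896 -1.90607275]
(0.1705, 0.1704, -0.1, 0.2, -0.4)
(0.169, 0.1688, -0.3, -0.1, 0.2)
(0.1675, 0.1673, 0.5, -0.1, 0.5)
(0.166, 0.1659, 0.1, -0.8, 0.8)
(0.1645, 0.1643, 0.3, 0.5, 0.6)
(0.163, 0.1628, -0.1, 0.9, 1.1)
(0.1615, 0.1619, -0.7, 0.3, 2.7)
(0.16, 0.1615, -1.9, -0.9, 6.8)
(0.1585, 0.1612, -2.5, -2.7, 11.2)
(0.157, 0.1608, -3.1, -1.7, 15.0)
(0.1555, 0.1604, -3.4, -2.1, 18.9)
(0.154, 0.1595, -0.9, -0.7, 15.8)
(0.1525, 0.1577, 0.5, -3.1, 17.5)
(0.151, 0.151, 0.3, -0.1, 5.0)
36.125 0.02487670266125514 [0.57426519 0.21604005 0.15097371] [-0.17917326 -0.32432462  0.04015146]
```

```bash
python3 - <<'E'
from h import *
C=[.574,.216]
z=.151
while state()["ft_force"][2]<19 and z>.135:
    z-=.001; move_l([*C,z],.02); s=state(); print(round(z,4),s["ee_pos"].round(4),s["ft_force"].round(1))
hold(1); s=state(); print(s["time"],s["finger_gap"],s["ee_pos"],s["ft_force"],s["moment"])
i=get_image("scene"); f=i["frame"][160:260,215:345]; cv2.imwrite("pics/s5.png",cv2.resize(f,None,fx=6,fy=6,interpolation=cv2.INTER_CUBIC)[:600,:780])
E
```

```text
0.15 [0.5743 0.2161 0.1504] [ 0.9 -0.3  4.7]
0.149 [0.5742 0.2161 0.1497] [ 1.4 -0.4  6.3]
0.148 [0.5743 0.2161 0.1491] [-0.2 -1.3  8.1]
0.147 [0.5743 0.2161 0.1486] [-0.2 -0.7  9. ]
0.146 [0.5743 0.2161 0.148 ] [-0.4 -2.2 10.5]
0.145 [0.5743 0.2161 0.1478] [-2.7 -1.9 13.4]
0.144 [0.5743 0.2161 0.1478] [-4.4 -1.6 16.4]
0.143 [0.5743 0.2161 0.1477] [-5.4 -3.6 19.7]
39.125 0.02523669240779037 [0.57428514 0.21611789 0.14770988] [-6.44692508 -3.1143412  19.81953703] [-0.53319466  1.09757895 -0.00683446]
```

View pics/s5.png

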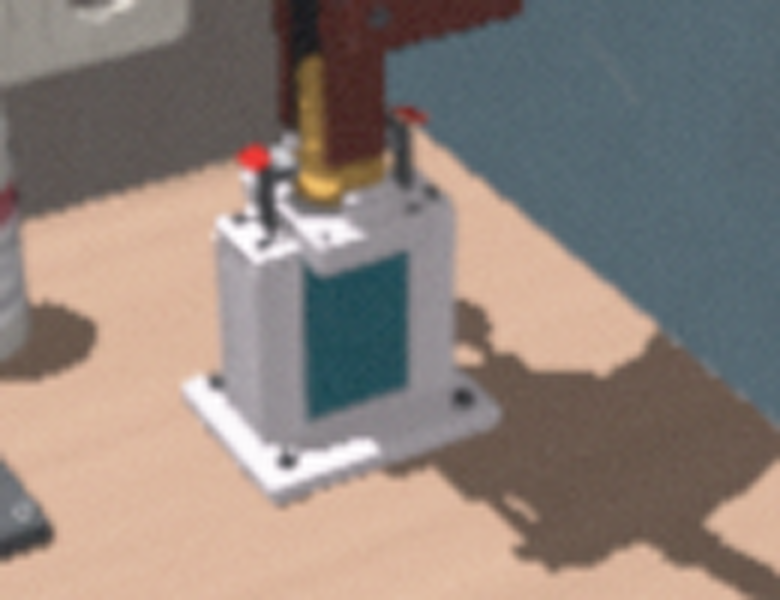

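The bush (325,180) sits low between the upright catches (255,155) and (408,115). The hard stop at TCP 0.1477 with a steady 20 N matches fully home.

```bash
python3 -c "
from bench import *
print(job_done())"
```

```text
the job is handed in; nothing more can be done
None
```

The job is handed in: the 16 mm bush slid down the gauge pin to the shoulder, the 9 mm one is in the tray, and the 16 mm bush is snapped in on the carrier seat, still gripped and pressed fully home at about 20 N.

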